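Lock the launcher wheel unit to the T-slot rail

TASK

Fasten the grey-wheeled launcher unit to the aluminium T-slot rail with the yellow-handled T-bolt that stands in the wooden holder: lower the bolt's head lengthwise into the open stretch of slot in front of the unit's fork, slide it along the slot fully home into the fork, then turn it a quarter turn so that its head locks crosswise under the slot's lips. Let go and leave the bolt standing upright, and do not disturb the other things on the bench.

Things in the scene. Friction and masses are not known exactly. Their poses are not given: they have to be found in the camera images.
- stud_grip (a point): Centre of the T-bolt's yellow handle, a bar 90 long (x axis), 16 wide (y), 24 high (z), parallel to the head. The bolt is 99 mm tall, about 0.25 kg: a steel shank 16 in diameter, with a black collar 26 in diameter just below the handle, goes down to the head. It starts upright (z up).
- stud_head (a point): Centre of the T-bolt's dark steel head, a block 48 long (x), 22 wide (y), 12 high (z) at the bolt's foot; it lies 81 mm straight below stud_grip. The bolt's underside is 6 mm below it. Same axes as stud_grip. The bolt starts upright in the holder, z up.
- holder: Fixed wooden block 100 x 70 x 30 high, origin under its centre on the table. Its top has a pocket 52 (x) x 26 (y), 24 deep, in which the head stands, long side along the block's x. Its place on the bench changes.
- rail: Fixed aluminium T-slot rail on the table, origin under its centre, 420 long (x, along the slot), 76 wide (y), 36 high (z). Slot in mid-top, whole length: 28 wide between lips 10 thick (underside z = 26, 4 mm bevel above); below, a channel 58 wide over a floor at z = 8 mm. The head passes the lips only lengthwise, turns freely below. Bolt on floor: head centre z = 14, handle centre z = 95 mm.
- fork_seat (a point): Shank axis when fully home in the fork, on the slot's centre line at the rail's top (z = 36). x runs along the rail into the fork (same as the rail's x). Two tines of the unit's 6 mm blue base plate reach 34 mm to -x; gap 24 wide, flared at its mouth, its closed end 8 mm beyond stops the shank. 100 mm of slot is open before the tines. Fixed; cheeks and wheels, 97 mm high, start 106 mm beyond.
- wheel_mid (a point): Centre of a loose white spare wheel lying flat, 80 in diameter, 34 high. Bystander.
- offcut_mid (a point): Centre of a loose wood offcut 55 x 130 x 35 high. Bystander.
- clamp_mid (a point): Middle of the bar of a loose yellow and black bar clamp lying flat, 300 long (x), 28 high. Bystander.
- carton_mid (a point): Centre of a loose orange carton 100 x 140 x 60 high. Bystander.
- driver_grip (a point): Grip of a loose screwdriver, about 200 long, lying on the table. Bystander.
- ball_center (a point): Centre of a yellow ball 178 in diameter, sitting on a plywood ring. Bystander.
- joystick_mid (a point): Half-way up a black joystick, base 170 in diameter, 204 tall. Bystander.
Not all that is in view belongs to the job. Leave any purple look-alike of the part that bears stud_grip alone.

How it is judged:
On the way, in this order (a step that is already met when the one before it is completed fails the run):
1. the bolt's head is in the slot, below the lips, lengthwise, in the open stretch before the fork (z of stud_head in the frame of rail between 0.008 and 0.0215 m and y of stud_head in the frame of rail between -0.012 and 0.012 m and x of stud_head in the frame of fork_seat below -0.045 m and angle between the x axis of stud_head and the x axis of rail, either way round below 0.35 rad), for 0.1 s.
2. the bolt has been slid home into the fork, its head still lengthwise (z of stud_head in the frame of rail between 0.008 and 0.0215 m and y of stud_head in the frame of rail between -0.012 and 0.012 m and x of stud_head in the frame of fork_seat between -0.008 and 0.006 m and angle between the x axis of stud_head and the x axis of rail, either way round below 0.5 rad), for 0.1 s.
3. the bolt has been given a quarter turn, its head crosswise under the lips (z of stud_head in the frame of rail between 0.008 and 0.0215 m and y of stud_head in the frame of rail between -0.012 and 0.012 m and x of stud_head in the frame of fork_seat between -0.008 and 0.006 m and angle between the x axis of stud_head and the y axis of rail, either way round below 0.26 rad), for 0.1 s.
At the end, for the whole second after the job is handed in: The bolt stands upright (within 7 degrees) and at rest, released, its head below the slot's lips, its shank fully home in the fork (within 8 mm of the seat along the rail), its head crosswise to the slot within 15 degrees (all of step 3 and angle between stud_head's own z axis and vertical below 0.12 rad and linear speed of stud below 0.02 m/s); the robot touches nothing.
It fails at once if a bystander (wheel, offcut, clamp, carton, screwdriver, ball or joystick) was disturbed: moved over 30 mm (distance of any of wheel_mid, offcut_mid, clamp_mid, carton_mid, driver_grip, ball_center, joystick_mid from where it was at the start of the episode above 0.03 m).
It also fails if it takes over 51 s, if anything falls off the work surface, if the arm or the gripper's body presses on something with over 40 N, if the wrist force passes 120 N, or if a joint passes its speed limit or range.

ROBOT

A 7-joint arm with a two-finger parallel gripper is mounted at the origin on the work surface. World frame = base frame: x ahead of the robot, y to its left, z up, the work surface at z = 0. Lengths are in m, angles in rad, forces in N, time in s.
With the tool pointing down it reaches from about 0.4 to 0.85 m from the base axis. Payload 10.4 kg.
Tool frame: the origin (TCP) lies on the centre line of the jaws, within the pads' length; the fingertips stand r.tip_extent ahead of it and the grasp point (between the pads) lies 3 mm ahead of it (r.tip_extent is the distance from the TCP to the fingertips, in m); z points along the fingers, y is the direction in which the jaws open and shut (so a half turn about z gives the same grasp; the last joint's range is limited). The gripper opens to 87 mm and grips with 3 to 60 N. Pads are 19 mm wide; open, the fingers measure 117 mm over their backs; the gripper's body (75 mm by 190 mm) begins 51 mm behind the grasp point.
Start: joints at [1.229, 0.332, -0.065, 1.46, 0.022, 1.35, -0.088], TCP at [0.196, -0.594, 0.245] pointing down, gripper open.
Joint ranges: [-2.6, 2.6], [-0.5, 2.12], [-1.47, 1.34], [0.16, 2.42], [-1.27, 4.41], [0.06, 2.06], [-2.6, 2.6]. Speed limits (rad/s): [2.22, 2.22, 2.79, 2.79, 3.14, 3.14, 3.14].

INTERFACE

Orientations are given as a unit quaternion [x, y, z, w].
In Python, from bench import r gives the robot as it stands. The module is installed in compiled form; this text tells all that it offers.
- The arm moves only by the shell command python3 -m jog 'ROWS' [FORCE]. ROWS is JSON, a list of rows, each a list of 5 numbers: the shift along the tool's x, y, z in cm, then the turn about the tool's z in rad, then the closure, from 0 (fully open) to 1 (shut). A call has exactly 10 rows; each row shifts and turns the pose as measured when the row begins, along the tool's axes as they then stand; what a row does not reach is not made up. A row lasts 1/10 s, in which the tool goes at most 50 mm and 8.59 degrees, less where a joint would pass 70% of its speed; a pose out of reach is approached as far as the arm can. A call with a gripper value outside its range is refused whole. The fingers move at their own pace and stop on an object; FORCE is the grip in N (left out, the last holds). Time passes only in rows, so rows that do not move let the fingers close, or fill a call up. It gives the time, the measured TCP pose, the force and the opening at its end, in the units of the state.
- r.read_state(): the state, without advancing time (a new reading comes with each control period).
- r.camera(name): name is "side" or "top"; returns a dict with "pixels" (400x640x3 uint8, red, green, blue), "fx", "fy", "cx", "cy" (pixels), "k1" (the pictures are not rectified: a ray, as slopes to the right and down, at radius r is drawn at 1 + k1 r^2 times it, then the intrinsics apply), "camera_from_world" (4x4, takes a point from world to camera coordinates). Camera axes: x right, y up, looking along -z (the intrinsics and any distortion apply to the point x, -y, -z); pixel columns grow to the right and rows downward; lengths in m; the calibration is good to about 2 mm. A picture is of the moment at which its call begins. There is no depth.
- r.close_job(): hands the job in, once; it reports no verdict.
The state is a dict: "time": time; "joint_positions": joint angles; "joint_vel": joint speeds; "joint_torque": joint torques, N m; "ee_pos": TCP position; "eef_rot": TCP orientation; "ft_force": force on the tool from outside, world axes, zero at the start; "torque": the same for the moment, N m; "width": finger opening in m.
Only numpy, scipy, OpenCV 4.12 (cv2) and the standard library are available. Lean on these libraries where they do the work, as an engineer would, in place of code of your own. Each camera call takes 0.05 s, during which the arm holds its last target. There are 200 camera calls.

## Working session

There is one attempt and no reset: what is moved stays moved. The work goes in short steps, Python scripts to look and compute and a shell command to move; the robot and the scene stay as the last step left them, time stands still between calls to the robot, and variables do not carry over. Pictures are saved under pics/ and viewed, about 8 in all and at most 12, crops included, and the job is handed in when it is done.

```bash
mkdir -p pics; cat > h.py <<'E'
import numpy as np, cv2
from bench import r
def snap(n,f):
    c=r.camera(n); cv2.imwrite(f,c["pixels"][:,:,::-1]); c2={k:np.array(v) for k,v in c.items()}; np.savez(f[:-4]+".npz",**c2); return c2
def load(f): return dict(np.load(f))
def ray(c,u,v):
    K=np.array([[c["fx"],0,c["cx"]],[0,c["fy"],c["cy"]],[0,0,1]],float)
    p=cv2.undistortPoints(np.array([[[u,v]]],float),K,np.array([float(c["k1"]),0,0,0]))[0,0]
    # model: drawn = ray*(1+k1 r^2)
    T=np.linalg.inv(c["camera_from_world"]); d=T[:3,:3]@np.array([p[0],-p[1],-1]); return T[:3,3],d/np.linalg.norm(d)
def atz(c,u,v,z):
    o,d=ray(c,u,v); return o+d*(z-o[2])/d[2]
def tri(a,ua,b,ub):
    o1,d1=ray(a,*ua);o2,d2=ray(b,*ub)
    s=np.linalg.lstsq(np.c_[d1,-d2],o2-o1,rcond=None)[0]
    p,q=o1+s[0]*d1,o2+s[1]*d2; return (p+q)/2,np.linalg.norm(p-q)
def proj(c,P):
    p=c["camera_from_world"]@np.r_[P,1]; x=np.array([p[0],-p[1]])/-p[2]; x=x*(1+c["k1"]*(x@x)); return np.array([c["fx"]*x[0]+c["cx"],c["fy"]*x[1]+c["cy"]])
def crop(f,x0,y0,w,h,s,o):
    cv2.imwrite(o,cv2.resize(cv2.imread(f)[y0:y0+h,x0:x0+w],None,fx=s,fy=s,interpolation=cv2.INTER_CUBIC))
E
python3 - <<'E'
from h import *
for n in("side","top"):
    c=snap(n,f"pics/{n}0.png"); print(n,np.linalg.inv(c["camera_from_world"])[:3].round(3).tolist(),c["fx"],c["k1"])
s=r.read_state();print(s["ee_pos"],s["eef_rot"],s["width"],r.tip_extent,s["time"])
E
```

```text
side [[1.0, 0.0, -0.009, 0.493], [-0.006, 0.774, -0.633, -0.792], [0.007, 0.633, 0.774, 0.99]] 371.52142432869476 -0.023983155694264433
top [[0.011, 0.998, -0.058, 0.429], [-1.0, 0.011, 0.001, -0.054], [0.002, 0.058, 0.998, 1.504]] 422.65937222970115 0.017181780207141357
[ 0.19578052 -0.59321121  0.24383943] [ 9.87320383e-01  1.58738982e-01 -1.29504786e-04 -6.16055372e-04] 0.08683855914759812 0.022 0.1
```

View pics/top0.png

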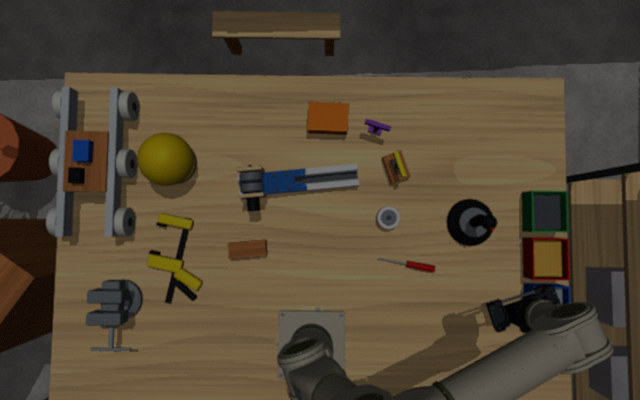

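View pics/side0.png

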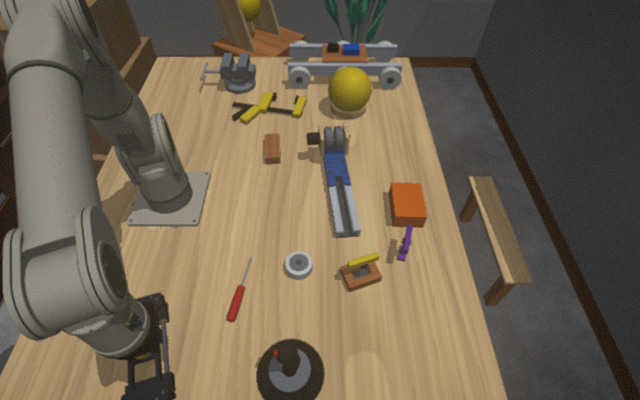

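The top view shows the yellow handle at about (400,163), the rail from (358,175) towards (265,182), and the fork where the blue plate ends at about (305,180). The side view shows the handle at (364,259) and the rail's near end at (345,235). Enlarging both next.

```bash
python3 - <<'E'
from h import *
crop("pics/top0.png",230,135,190,75,4,"pics/a.png"); crop("pics/side0.png",300,120,125,175,4,"pics/b.png")
a=cv2.imread("pics/a.png");b=cv2.imread("pics/b.png");
b=cv2.resize(cv2.imread("pics/side0.png")[145:295,300:400],None,fx=4,fy=4,interpolation=cv2.INTER_CUBIC)
cv2.imwrite("pics/a.png",cv2.convertScaleAbs(a,alpha=1.5));cv2.imwrite("pics/b.png",cv2.convertScaleAbs(b,alpha=1.3))
E
```

```text
(no output)
```

View pics/a.png

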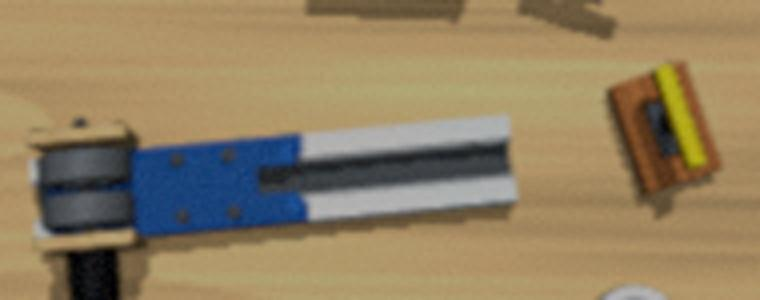

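View pics/b.png

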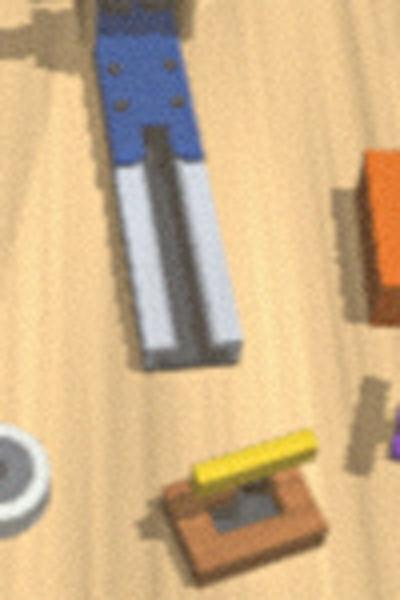

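```bash
python3 - <<'E'
from h import *
T=load("pics/top0.npz");S=load("pics/side0.npz")
t=lambda u,v:((u+.5)/4-.5+230,(v+.5)/4-.5+135)
s=lambda u,v:((u+.5)/4-.5+300,(v+.5)/4-.5+145)
def q(n,a,b):
    p,e=tri(T,t(*a),S,s(*b)); print(n,p.round(4),round(e,4)); return p
q("handle c",(683,115),(255,461))
e1=q("handle end left(far from rail? )",(670,66),(315,442)); e2=q("end2",(699,166),(197,479))
print("ang",np.arctan2(*(e1-e2)[[1,0]]),np.linalg.norm(e1-e2))
A=q("rail corner +x",(508,117),(240,342));B=q("rail corner -x",(516,202),(145,347))
C=q("tine +x",(301,136),(204,160));D=q("tine -x",(308,220),(116,165))
for z,n,p in((.036,"slot end",(511,160)),(.042,"closed",(260,180)),(.042,"tinetip mid",(304.5,178.5))): print(n,atz(T,*t(*p),z).round(4))
print("closed side",atz(S,*s(155,127),.042).round(4))
print("slot end side",atz(S,*s(193,345),.036).round(4), "tine mid side", atz(S,*s(160,162),.042).round(4))
d=(C+D-A-B)/2;print("rail ang",np.arctan2(d[1],d[0]),np.linalg.norm(d))
print("holder", [atz(T,*t(*p),.03).round(4) for p in((608,88),(684,63),(720,168),(650,193))])
E
```

```text
handle c [ 0.6247 -0.2938  0.0957] 0.0
handle end left(far from rail? ) [ 0.6656 -0.2821  0.1006] 0.001
end2 [ 0.5832 -0.3073  0.0954] 0.0025
ang 0.29687953208482315 0.08636723936372388
rail corner +x [ 0.6312 -0.1518  0.0276] 0.0009
rail corner -x [ 0.5565 -0.159   0.0316] 0.0019
tine +x [0.6128 0.0295 0.0328] 0.003
tine -x [0.5385 0.0223 0.0348] 0.0018
slot end [ 0.5919 -0.1541  0.036 ]
closed [0.5714 0.064  0.042 ]
tinetip mid [0.5731 0.0254 0.042 ]
closed side [0.5735 0.059  0.042 ]
slot end side [ 0.5941 -0.16    0.036 ] tine mid side [0.5761 0.0196 0.042 ]
rail ang 1.6707957248389889 0.18225512571616143
holder [array([ 0.6569, -0.2392,  0.03  ]), array([ 0.6797, -0.3058,  0.03  ]), array([ 0.5875, -0.3374,  0.03  ]), array([ 0.5648, -0.2762,  0.03  ])]
```

Handle centre is near (0.625, -0.294, 0.095) with its axis at about 0.31 rad. The 0.093 height in the text agrees. The rail axis is at about 1.67 rad. The tool's x axis is at 0.32 rad, already along the handle. Moving over it.

```bash
python3 -m jog '[[3.5,-1.35,-1,0,0],[4.5,-1.35,-0.3,0,0],[4.5,-1.35,0,0,0],[4.5,-1.35,0,0,0],[4.5,-1.35,0,0,0],[4.5,-1.35,0,0,0],[4.5,-1.35,0,0,0],[4.5,-1.35,0,0,0],[4.5,-1.35,0,0,0],[3,-1,0,0,0]]' 30
cat >> h.py <<'E'
from scipy.spatial.transform import Rotation as Ro
def to(P,ang=None):
    s=r.read_state();R=Ro.from_quat(s["eef_rot"]).as_matrix()
    a=np.arctan2(R[1,0],R[0,0]);print("t",s["time"],"pos",np.round(s["ee_pos"],4),"ang",round(a,4),"tilt",np.round(R[:2,2],3),"F",np.round(s["ft_force"],1),"w",round(float(s["width"]),4),"j7",s["joint_positions"][6])
    if P is not None: print("shift cm",np.round(100*R.T@(np.array(P)-s["ee_pos"]),2),"turn",None if ang is None else round((a-ang+np.pi/2)%np.pi-np.pi/2,3))
E
python3 -c "
from h import *
to([.6247,-.2938,.16],.31)"
```

```text
time: 1.1
ee_pos: [0.5648, -0.3305, 0.2518]
eef_rot: [0.988, 0.152, -0.003, -0.003]
ft_force: [0.7, 0.5, 0.5]
width: 0.0868
t 1.1 pos [ 0.5648 -0.3305  0.2518] ang 0.3049 tilt [-0.008  0.005] F [0.7 0.5 0.5] w 0.0868 j7 -0.8817642402793517
shift cm [ 6.86 -1.64  9.15] turn -0.005
```

```bash
python3 -m jog '[[2.3,-0.6,1,0,0],[2.3,-0.6,1,0,0],[2,-0.4,1,0,0],[0.5,0,2,0,0],[0,0,2,0,0],[0,0,1,0,0],[0,0,0.5,0,0],[0,0,0.3,0,0],[0,0,0,0,0],[0,0,0,0,0]]'
python3 -c "
from h import *
to([.6247,-.2938,.107],.31)
snap('top','pics/t1.png');snap('side','pics/s1.png')
crop('pics/t1.png',360,120,75,75,5,'pics/t1c.png');crop('pics/s1.png',315,215,85,75,5,'pics/s1c.png')
a=cv2.imread('pics/t1c.png');b=cv2.imread('pics/s1c.png');cv2.imwrite('pics/ts1.png',cv2.convertScaleAbs(np.hstack([a,b]),alpha=1.5))"
```

```text
time: 2.1
ee_pos: [0.6334, -0.2844, 0.1579]
eef_rot: [0.988, 0.156, -0.004, -0.005]
ft_force: [0.6, 0.4, 0.8]
width: 0.0867
t 2.1 pos [ 0.6334 -0.2844  0.1579] ang 0.3139 tilt [-0.009  0.009] F [0.6 0.4 0.8] w 0.0867 j7 -0.9978743567849859
shift cm [-1.08  0.69  5.09] turn 0.004
```

View pics/ts1.png

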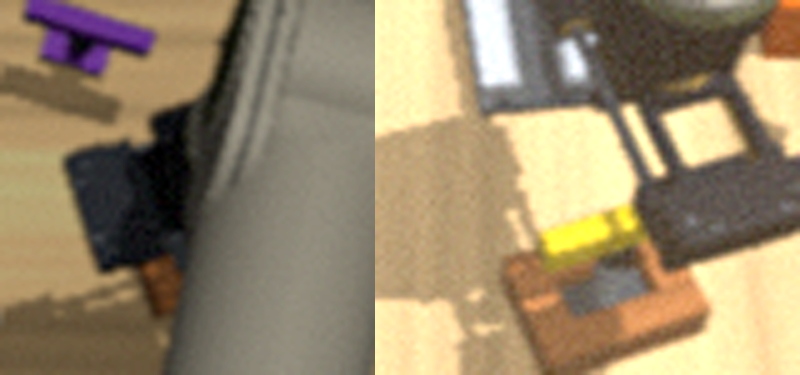

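The top view is blocked by the arm. The side view shows the handle, crop (590,235), lying between the fingers' planes with the near finger's tip at (650,260). That fits the computed offset, so I'll correct it and descend.

```bash
python3 -m jog '[[-0.6,0.4,0,0,0],[-0.4,0.25,0.5,0,0],[0,0,1,0,0],[0,0,1,0,0],[0,0,1,0,0],[0,0,1,0,0],[0,0,0.4,0,0],[0,0,0,0,0],[0,0,0,0,0],[0,0,0,0,0]]'
python3 -c "
from h import *
to([.6247,-.2938,.107],.31)"
```

```text
time: 3.2
ee_pos: [0.6245, -0.294, 0.1044]
eef_rot: [0.988, 0.156, -0.004, -0.005]
ft_force: [-0.0, 0.2, -0.4]
width: 0.0869
t 3.2 pos [ 0.6245 -0.294   0.1044] ang 0.3137 tilt [-0.01   0.009] F [-0.   0.2 -0.4] w 0.0869 j7 -0.9887937708328798
shift cm [ 0.03 -0.02 -0.26] turn 0.004
```

```bash
python3 -m jog '[[0,0,-0.25,0,0],[0,0,0,0,0],[0,0,0,0,0.4],[0,0,0,0,0.7],[0,0,0,0,0.9],[0,0,0,0,1],[0,0,0,0,1],[0,0,0,0,1],[0,0,0,0,1],[0,0,0,0,1]]' 40
python3 -c "
from h import *
to([.6247,-.2938,.107],.31)"
```

```text
time: 4.2
ee_pos: [0.6253, -0.2943, 0.1088]
eef_rot: [0.988, 0.156, -0.003, -0.005]
ft_force: [0.8, 0.9, -0.5]
width: 0.0305
t 4.2 pos [ 0.6253 -0.2943  0.1088] ang 0.3138 tilt [-0.007  0.008] F [ 0.8  0.9 -0.5] w 0.0305 j7 -0.9882194928592424
shift cm [-0.04 -0.07  0.18] turn 0.004
```

Still closing (30 mm).

```bash
python3 -m jog '[[0,0,0,0,1],[0,0,0,0,1],[0,0,0,0,1],[0,0,0,0,1],[0,0,0,0,1],[0,0,0,0,1],[0,0,-0.5,0,1],[0,0,-0.5,0,1],[0,0,0,0,1],[0,0,0,0,1]]' 40
python3 -c "
from h import *
to([.6247,-.2938,.107],.31)"
```

```text
time: 5.2
ee_pos: [0.625, -0.2942, 0.119]
eef_rot: [0.988, 0.156, -0.004, -0.005]
ft_force: [0.4, -0.2, -1.8]
width: 0.0157
t 5.2 pos [ 0.625  -0.2942  0.119 ] ang 0.3138 tilt [-0.009  0.009] F [ 0.4 -0.2 -1.8] w 0.0157 j7 -0.9861265840911482
shift cm [-0.01 -0.03  1.2 ] turn 0.004
```

Gripped at 15.7 mm, and the wrist shows the bolt's weight. Lifting and turning.

```bash
python3 -m jog '[[0,0,-1.5,0,1],[0,0,-1.5,0,1],[0,0,-1.5,-0.1,1],[0,0,-1.5,-0.149,1],[0,0,-1.5,-0.149,1],[0,0,-1,-0.149,1],[0,0,-0.5,-0.149,1],[0,0,0,-0.149,1],[0,0,0,-0.149,1],[0,0,0,-0.149,1]]'
python3 -c "
from h import *
to([.579,-.018,.20],1.672)"
```

```text
time: 6.2
ee_pos: [0.6273, -0.2959, 0.2276]
eef_rot: [0.742, 0.67, 0.001, -0.001]
ft_force: [-0.5, -0.4, -1.5]
width: 0.0161
t 6.2 pos [ 0.6273 -0.2959  0.2276] ang 1.4693 tilt [0.    0.004] F [-0.5 -0.4 -1.5] w 0.0161 j7 0.12382870150250634
shift cm [27.14 -7.62  2.86] turn -0.203
```

```bash
python3 -m jog '[[3.6,-1,0.3,-0.1,1],[3.6,-1,0.3,-0.1,1],[3.6,-0.6,0.3,0,1],[3.6,-0.5,0.3,0,1],[3.6,-0.4,0.3,0,1],[3.3,-0.3,0.3,0,1],[2.5,-0.3,0,0,1],[1.5,0,0,0,1],[0,0,0,0,1],[0,0,0,0,1]]'
python3 -c "
from h import *
to([.579,-.018,.18],1.672)"
```

```text
time: 7.2
ee_pos: [0.5704, -0.04, 0.2229]
eef_rot: [0.668, 0.744, 0.003, 0.007]
ft_force: [0.7, -0.3, -2.6]
width: 0.0157
t 7.2 pos [ 0.5704 -0.04    0.2229] ang 1.6789 tilt [ 0.014 -0.006] F [ 0.7 -0.3 -2.6] w 0.0157 j7 -0.044463397769702956
shift cm [2.12 1.04 4.29] turn 0.007
```

```bash
python3 -m jog '[[1,0.5,1,0,1],[0.8,0.4,1,0,1],[0.3,0.1,1,0,1],[0,0,1,0,1],[0,0,0.2,0,1],[0,0,0,0,1],[0,0,0,0,1],[0,0,0,0,1],[0,0,0,0,1],[0,0,0,0,1]]'
python3 -c "
from h import *
to([.579,-.018,.18],1.672)
snap('top','pics/t2.png');snap('side','pics/s2.png')
crop('pics/t2.png',280,145,90,60,4,'pics/t2c.png');crop('pics/s2.png',300,125,90,120,5,'pics/s2c.png')
a=cv2.imread('pics/t2c.png');b=cv2.imread('pics/s2c.png');a=cv2.copyMakeBorder(a,0,b.shape[0]-a.shape[0],0,0,0);a=a[:,-345:];cv2.imwrite('pics/ts2.png',cv2.convertScaleAbs(np.hstack([b,a]),alpha=1.5))"
```

```text
time: 8.2
ee_pos: [0.5801, -0.0217, 0.1762]
eef_rot: [0.67, 0.742, 0.002, 0.007]
ft_force: [0.0, -0.2, -2.6]
width: 0.0159
t 8.2 pos [ 0.5801 -0.0217  0.1762] ang 1.6719 tilt [ 0.012 -0.006] F [ 0.  -0.2 -2.6] w 0.0159 j7 -0.11472672994224523
shift cm [ 0.38 -0.06 -0.38] turn -0.0
```

View pics/ts2.png

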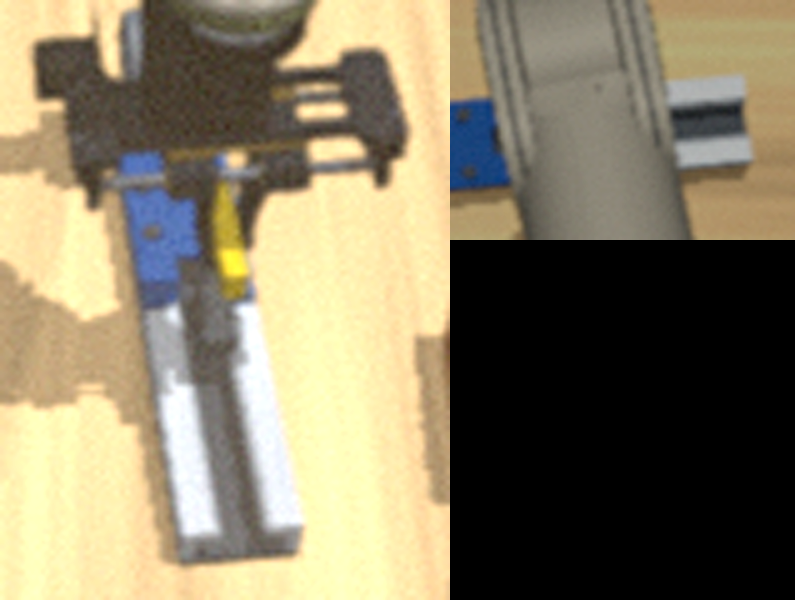

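```bash
python3 - <<'E'
from h import *
S=load("pics/s2.npz")
s=lambda u,v:((u+.5)/5-.5+300,(v+.5)/5-.5+125)
inv=lambda p:((proj(S,p)-[300,125]+.5)*5-.5).round(0)
R=Ro.from_quat(r.read_state()["eef_rot"]).as_matrix();p=r.read_state()["ee_pos"]
ax=np.array([np.cos(1.672),np.sin(1.672),0]);ay=np.array([-ax[1],ax[0],0])
H=p+R[:,2]*.0158;hd=p+R[:,2]*.0968
print("handle end pred",inv(H-.045*R[:,0]),"head near-end corners top/bot",[inv(hd-.024*R[:,0]+y*R[:,1]+z*R[:,2]) for y in(-.011,.011) for z in(-.006,.006)])
print("head world",hd)
for n,q,z in(("handle end",(234,280),H[2]),("rail near L",(180,535),.036),("rail near R",(302,527),.036),("tineL",(145,305),.042),("tineR",(258,300),.042)): print(n,atz(S,*s(*q),z).round(4))
o=atz(S,*s(241,531),.036);print("lateral hd vs line",(hd-o)@ay, "handle", (H-o)@ay)
E
python3 - <<'E'
from h import *
crop('pics/s2.png',325,170,35,60,13,'pics/s2d.png')
E
```

```text
handle end pred [231. 283.] head near-end corners top/bot [array([203., 338.]), array([202., 350.]), array([237., 335.]), array([236., 347.])]
head world [ 0.58125657 -0.02228123  0.07932771]
handle end [ 0.5865 -0.064   0.1603]
rail near L [ 0.5563 -0.1626  0.036 ]
rail near R [ 0.6316 -0.1569  0.036 ]
tineL [0.539  0.0175 0.042 ]
tineR [0.6152 0.0219 0.042 ]
lateral hd vs line -0.0013293564322038216 handle -0.00038451310873851077
```

View pics/s2d.png

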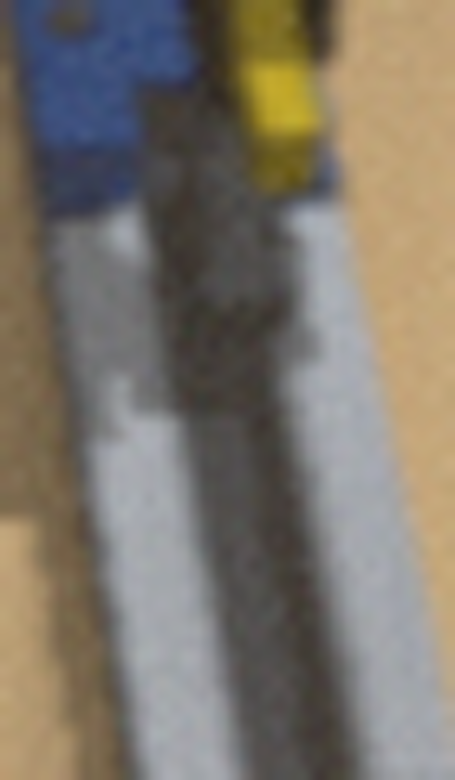

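Robot pose and camera agree to within 2 mm. The head sits about 1.5 mm to the +x side of the slot's centre, so I'll shift by that and lower carefully.

```bash
python3 -m jog '[[0,-0.17,0,0,1],[0,0,1,0,1],[0,0,1,0,1],[0,0,0.8,0,1],[0,0,0.4,0,1],[0,0,0.4,0,1],[0,0,0.3,0,1],[0,0,0,0,1],[0,0,0,0,1],[0,0,0,0,1]]'
python3 -c "
from h import *
to([.5794,-.0217,.111],1.672)"
```

```text
time: 9.3
ee_pos: [0.5784, -0.0221, 0.133]
eef_rot: [0.67, 0.742, 0.002, 0.006]
ft_force: [-0.7, -0.9, -1.8]
width: 0.0164
t 9.3 pos [ 0.5784 -0.0221  0.133 ] ang 1.6722 tilt [ 0.011 -0.006] F [-0.7 -0.9 -1.8] w 0.0164 j7 -0.13678900476242414
shift cm [0.04 0.08 2.2 ] turn 0.0
```

```bash
python3 -m jog '[[0,0,0.3,0,1],[0,0,0.3,0,1],[0,0,0.3,0,1],[0,0,0.3,0,1],[0,0,0.3,0,1],[0,0,0,0,1],[0,0,0,0,1],[0,0,0,0,1],[0,0,0,0,1],[0,0,0,0,1]]'
python3 -c "
from h import *
to([.5794,-.0217,.113],1.672)"
```

```text
time: 10.3
ee_pos: [0.579, -0.0222, 0.1172]
eef_rot: [0.67, 0.742, 0.002, 0.007]
ft_force: [0.2, 0.7, -2.4]
width: 0.0159
t 10.3 pos [ 0.579  -0.0222  0.1172] ang 1.6721 tilt [ 0.012 -0.006] F [ 0.2  0.7 -2.4] w 0.0159 j7 -0.14669786736974633
shift cm [0.05 0.04 0.42] turn 0.0
```

```bash
python3 -m jog '[[0,0,0.15,0,1],[0,0,0.15,0,1],[0,0,0.1,0,1],[0,0,0,0,1],[0,0,0,0,1],[0,0,0,0,1],[0,0,0,0,1],[0,0,0,0,1],[0,0,0,0,1],[0,0,0,0,1]]'
python3 -c "
from h import *
to([.5794,-.0217,.113],1.672)"
```

```text
time: 11.3
ee_pos: [0.5791, -0.0222, 0.1131]
eef_rot: [0.67, 0.742, 0.002, 0.007]
ft_force: [0.6, -0.1, -1.9]
width: 0.0158
t 11.3 pos [ 0.5791 -0.0222  0.1131] ang 1.6721 tilt [ 0.013 -0.006] F [ 0.6 -0.1 -1.9] w 0.0158 j7 -0.14940340384526363
shift cm [0.05 0.03 0.01] turn 0.0
```

```bash
python3 -m jog '[[0,0,0.1,0,1],[0.7,0,0,0,1],[1,0,0,0,1],[1,0,0,0,1],[1,0,0,0,1],[1,0,0,0,1],[1,0,0,0,1],[0.5,0,0,0,1],[0,0,0,0,1],[0,0,0,0,1]]'
python3 -c "
from h import *
to([.5714,.0553,.113],1.672)"
```

```text
time: 12.3
ee_pos: [0.5719, 0.0472, 0.1116]
eef_rot: [0.669, 0.743, 0.002, 0.007]
ft_force: [0.2, -0.5, -2.2]
width: 0.016
t 12.3 pos [0.5719 0.0472 0.1116] ang 1.675 tilt [ 0.013 -0.006] F [ 0.2 -0.5 -2.2] w 0.016 j7 -0.2757135443972078
shift cm [ 0.81  0.03 -0.14] turn 0.003
```

Free so far. Feeling for the fork's closed end.

```bash
python3 -m jog '[[0.3,0,0,0,1],[0.3,0,0,0,1],[0.2,0,0,0,1],[0.2,0,0,0,1],[0.15,0,0,0,1],[0.15,0,0,0,1],[0,0,0,0,1],[0,0,0,0,1],[0,0,0,0,1],[0,0,0,0,1]]'
python3 -c "
from h import *
to([.5711,.0553,.113],1.672)"
```

```text
time: 13.3
ee_pos: [0.5708, 0.0593, 0.1114]
eef_rot: [0.67, 0.742, 0.002, 0.007]
ft_force: [0.7, -1.3, -0.7]
width: 0.0156
t 13.3 pos [0.5708 0.0593 0.1114] ang 1.6723 tilt [ 0.013 -0.006] F [ 0.7 -1.3 -0.7] w 0.0156 j7 -0.302123841683356
shift cm [-0.4  -0.01 -0.16] turn 0.0
```

```bash
python3 -m jog '[[0.2,0,0,0,1],[0.2,0,0,0,1],[0.2,0,0,0,1],[0.2,0,0,0,1],[0,0,0,0,1],[0,0,0,0,1],[0,0,0,0,1],[0,0,0,0,1],[0,0,0,0,1],[0,0,0,0,1]]'
python3 -c "
from h import *
to([.5711,.0553,.113],1.672)"
```

```text
time: 14.3
ee_pos: [0.5706, 0.0609, 0.1114]
eef_rot: [0.672, 0.74, -0.001, 0.01]
ft_force: [-0.2, -1.2, -2.3]
width: 0.0157
t 14.3 pos [0.5706 0.0609 0.1114] ang 1.667 tilt [ 0.013 -0.015] F [-0.2 -1.2 -2.3] w 0.0157 j7 -0.31891691972519304
shift cm [-0.57  0.   -0.15] turn -0.005
```

Contact at about y = 0.0595, and the camera puts the seat at 0.051–0.056, within measuring error. I'll back off about 1 mm, then make the quarter turn.

```bash
python3 -m jog '[[-0.15,0,0,0,1],[0,0,0,0,1],[0,0,0,0,1],[0,0,0,0.1,1],[0,0,0,0.149,1],[0,0,0,0.149,1],[0,0,0,0.149,1],[0,0,0,0.149,1],[0,0,0,0.149,1],[0,0,0,0.149,1]]'
python3 -c "
from h import *
to([.5711,.0595,.113],1.672-np.pi/2)"
```

```text
time: 15.3
ee_pos: [0.5687, 0.0593, 0.1105]
eef_rot: [0.946, 0.325, 0.001, 0.009]
ft_force: [0.5, -1.9, -1.6]
width: 0.016
t 15.3 pos [0.5687 0.0593 0.1105] ang 0.6623 tilt [ 0.008 -0.016] F [ 0.5 -1.9 -1.6] w 0.016 j7 -1.2624080319340811
shift cm [ 0.2   0.13 -0.24] turn 0.561
```

```bash
python3 -m jog '[[0.15,0.05,0,0.149,1],[0,0,0,0.149,1],[0,0,0,0.149,1],[0,0,0,0.1,1],[0,0,0,0,1],[0,0,0,0,1],[0,0,0,0,1],[0,0,0,0,1],[0,0,0,0,1],[0,0,0,0,1]]'
python3 -c "
from h import *
to([.5711,.0595,.113],1.672-np.pi/2)"
```

```text
time: 16.3
ee_pos: [0.5686, 0.0585, 0.1105]
eef_rot: [0.998, 0.057, 0.002, 0.009]
ft_force: [0.2, -1.7, -1.3]
width: 0.0157
t 16.3 pos [0.5686 0.0585 0.1105] ang 0.1138 tilt [ 0.004 -0.018] F [ 0.2 -1.7 -1.3] w 0.0157 j7 -1.7838993261225369
shift cm [ 0.26 -0.07 -0.25] turn 0.013
```

```bash
python3 -m jog '[[0.2,-0.15,0,0.013,1],[0,0,0,0,1],[0,0,0.15,0,1],[0,0,0,0,1],[0,0,0,0,1],[0,0,0,0,1],[0,0,0,0,1],[0,0,0,0,1],[0,0,0,0,1],[0,0,0,0,1]]'
python3 -c "
from h import *
to([.5711,.0595,.113],1.672-np.pi/2)
snap('side','pics/s3.png')
crop('pics/s3.png',295,130,75,75,7,'pics/s3c.png');cv2.imwrite('pics/s3c.png',cv2.convertScaleAbs(cv2.imread('pics/s3c.png'),alpha=1.5))"
```

```text
time: 17.3
ee_pos: [0.571, 0.0589, 0.1106]
eef_rot: [0.999, 0.05, 0.002, 0.01]
ft_force: [-0.2, -1.8, -0.3]
width: 0.0156
t 17.3 pos [0.571  0.0589 0.1106] ang 0.0992 tilt [ 0.005 -0.021] F [-0.2 -1.8 -0.3] w 0.0156 j7 -1.8009958586611907
shift cm [ 0.02 -0.06 -0.24] turn -0.002
```

View pics/s3c.png

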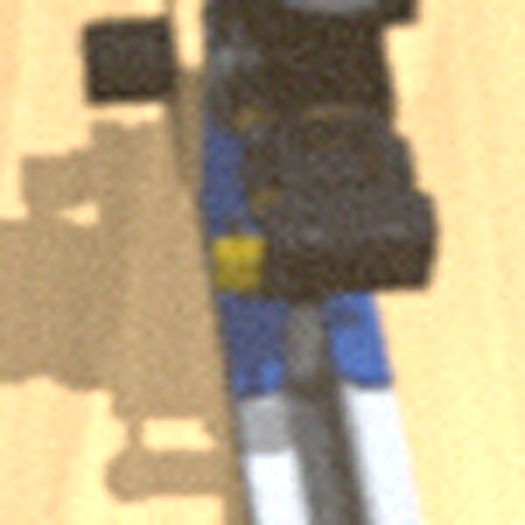

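The handle's left end (238,262) now lies crosswise over the blue plate, with the shank in the fork behind the fingers. The height no longer drops, so the bolt stands on the floor. Releasing.

```bash
python3 -m jog '[[0,0,0,0,0.85],[0,0,0,0,0.7],[0,0,0,0,0.5],[0,0,0,0,0.3],[0,0,0,0,0.1],[0,0,0,0,0],[0,0,0,0,0],[0,0,0,0,0],[0,0,0,0,0],[0,0,0,0,0]]'
python3 -c "
from h import *
to([.5711,.0595,.113],1.672-np.pi/2)"
```

```text
time: 18.35
ee_pos: [0.5715, 0.0607, 0.1111]
eef_rot: [0.999, 0.05, 0.003, 0.009]
ft_force: [-0.6, -0.3, -0.6]
width: 0.0794
t 18.35 pos [0.5715 0.0607 0.1111] ang 0.1005 tilt [ 0.006 -0.018] F [-0.6 -0.3 -0.6] w 0.0794 j7 -1.8009884724471088
shift cm [-0.05  0.12 -0.19] turn -0.001
```

Now up, and away towards the robot so both cameras are clear.

```bash
python3 -m jog '[[0,0,-0.5,0,0],[0,0,-1,0,0],[0,0,-2,0,0],[0,0,-3,0,0],[0,0,-4,0,0],[0,0,-4,0,0],[0,4,-1,0,0],[0,4,0,0,0],[0,4,0,0,0],[0,4,0,0,0]]'
python3 -m jog '[[0,4,0,0,0],[0,4,0,0,0],[-3,3,0,0,0],[-3,3,0,0,0],[-3,3,0,0,0],[-3,0,0,0,0],[0,0,0,0,0],[0,0,0,0,0],[0,0,0,0,0],[0,0,0,0,0]]'
python3 -c "
from h import *
to(None)
snap('side','pics/s4.png');snap('top','pics/t4.png')
crop('pics/s4.png',300,130,75,75,7,'pics/a.png');crop('pics/t4.png',270,160,40,40,7,'pics/b.png')
a=cv2.imread('pics/a.png');b=cv2.imread('pics/b.png');t=cv2.imread('pics/t4.png')[130:280,130:410]
h=np.zeros((525,280,3),np.uint8);h[:280]=b;h[290:440]=t
cv2.imwrite('pics/f4.png',cv2.convertScaleAbs(np.hstack([a,h]),alpha=1.4))"
```

```text
time: 19.35
ee_pos: [0.5875, -0.0916, 0.2848]
eef_rot: [0.998, 0.058, 0.007, 0.008]
ft_force: [0.5, 0.0, -0.4]
width: 0.0872
time: 20.35
ee_pos: [0.4832, -0.2873, 0.2942]
eef_rot: [0.998, 0.054, 0.01, 0.01]
ft_force: [0.8, 0.4, -0.6]
width: 0.0872
t 20.35 pos [ 0.4832 -0.2873  0.2942] ang 0.1084 tilt [ 0.022 -0.019] F [ 0.8  0.4 -0.6] w 0.0872 j7 -1.0408189829792776
```

View pics/f4.png

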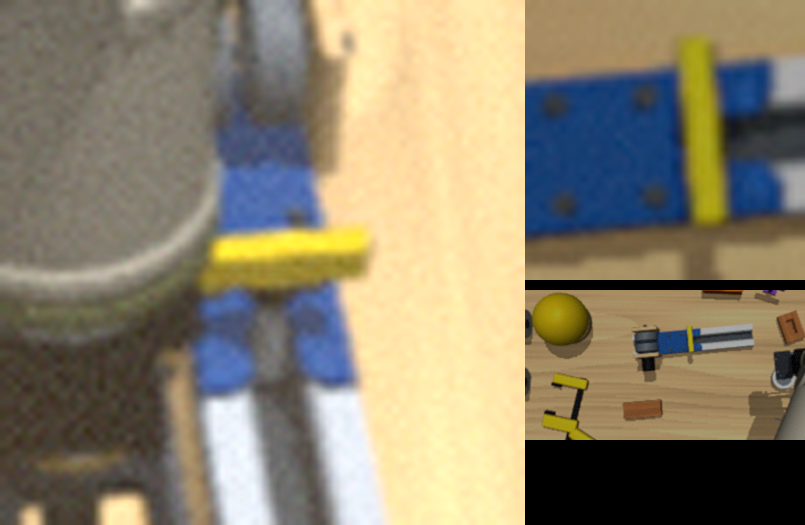

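```bash
python3 - <<'E'
from h import *
T=load("pics/t4.npz");S=load("pics/s4.npz")
t=lambda u,v:((u+.5)/7-.5+270,(v+.5)/7-.5+160)
a,b,c=[atz(T,*t(*p),.095) for p in((170,40),(185,222),(178,131))]
d=a-b;print("c",c,"len",np.linalg.norm(d),"ang to crosswise",np.arctan2(d[1],d[0])-(1.672-np.pi/2))
tip=atz(T,*t(247,137),.042);print("tine tip mid",tip, "along",(c-tip)@[np.cos(1.672),np.sin(1.672),0],"lat",(c-tip)@[-np.sin(1.672),np.cos(1.672),0])
print(tri(T,t(170,40),S,(300+368.5/7-.5,130+249/7-.5)))
E
```

```text
c [0.57073937 0.05855277 0.095     ] len 0.08767549337644329 ang to crosswise -0.004110044898901377
tine tip mid [0.573457   0.02854255 0.042     ] along 0.030131234190558423 lat -0.00032823228803310857
(array([0.61580144, 0.06316887, 0.09357062]), np.float64(0.0023223245390914843))
```

```bash
python3 -c "
from bench import r
r.close_job()"
```

```text
the job is handed in; nothing more can be done
```

The bolt is standing in the fork with its head turned crosswise, released. I handed the job in with the robot clock at about 20.5 s; no verdict is reported.

**What I did:** I lifted the T-bolt out of the holder and lowered its head lengthwise into the slot about 80 mm short of the seat. I slid it in until it stopped against the fork's closed end at about y = 0.0595. After backing off about 1 mm, I turned it a quarter turn, let it down on the channel floor, opened the jaws and drew the arm clear.

**Last checks:**
- **Angle:** the top view puts the handle within 0.01 rad of crosswise to the slot.
- **Height:** the handle measures 93.6 mm against the expected 95, so the bolt stands upright with its head under the lips.
- **Side to side:** it sits within 0.5 mm of the slot's centre line.
- **Forces:** I saw only a few newtons at the wrist, in the readings after each move.
- **Bystanders:** those in view looked undisturbed, but I did not measure them or see all of them.

**Disagreement:** how far home the bolt sits is less certain. Measured from the tine tips it looks about 4 mm short. The closed end's position and the contact I felt put it within about 1–3 mm of the seat. Either way it is inside the 8 mm tolerance.

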